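# Draw one brass spacer from the spring-slide dispenser

### The arm

A 6-joint arm with a two-finger parallel gripper is mounted at the origin on the work surface. World frame = base frame: x ahead of the robot, y to its left, z up, the work surface at z = 0. Lengths are in m, angles in rad, forces in N, time in s.
With the tool pointing down it reaches from about 0.25 to 0.775 m from the base axis. Payload 4 kg.
Tool frame: the origin (TCP) lies midway between the tips of the shut fingers; the grasp point (between the pads) lies 19 mm behind it; z points along the fingers, y is the direction in which the jaws open and shut (so a half turn about z gives the same grasp; the last joint's range is limited). The gripper opens to 94 mm and grips with 3 to 60 N. Pads are 16 mm wide; open, the fingers measure 119 mm over their backs; the gripper's body (75 mm by 177 mm) begins 78 mm behind the grasp point.
Start: joints at [1.161, 0.087, 1.371, -0, 1.684, -0.103], TCP at [0.166, 0.524, 0.206] pointing down, gripper open.
Joint ranges: [-3.1, 3.1], [-0.76, 2.03], [0.27, 2.55], [-1.08, 4.22], [0.17, 2.65], [-2.57, 2.57]. Speed limits (rad/s): [2.79, 2.79, 3.14, 3.14, 3.14, 3.14].

### API

Orientations are given as [roll, pitch, yaw] about the fixed x, y, z axes, in that order (R = Rz(yaw) Ry(pitch) Rx(roll)).
In Python, from bench import robot, cams gives the robot as it stands.
- The arm moves only by the tool step_arm, never from a script. Its argument "plan" is a list that holds one entry, the list of rows, each a list of 5 numbers: the shift along the world's x, y, z in mm, then the turn about the world's z in rad, then the opening in per cent of the stroke, from 0 (shut) to 100 (fully open). In form: [[[tx, ty, tz, turn, fingers], ...]]. A call has 1 to 8 rows; each row is the pose to reach, as a shift and turn from the pose commanded when the call began; what a row does not reach only later rows make up. A row lasts 1/12 s, in which the tool goes at most 41.7 mm and 7.16 degrees, less where a joint would pass 70% of its speed; a pose out of reach is approached as far as the arm can. A call with a gripper value outside its range is refused whole. The fingers move at their own pace and stop on an object; the grip force is fixed at half the most. Time passes only in rows, so rows that repeat a pose let the fingers close. It gives the time, the measured TCP pose, the force and the opening at its end, in the units of the state.
- robot.get_obs(): the state, without advancing time (a new reading comes with each control period).
- cams.snapshot(name): name is "scene" or "side" or "wrist"; returns a dict with "frame" (384x512x3 uint8, red, green, blue), "camera_matrix" (3x3 intrinsics, pixels), "origin" and "attitude" of the camera in the world; the wrist camera has in their place "T_tool_cam" (4x4, takes a point from camera to tool coordinates, whose origin is the TCP and whose axes are the flange's). Camera axes: x right, y down, z forward; pixel columns grow to the right and rows downward; lengths in m; the calibration is good to about 2 mm. A picture is of the moment at which its call begins: read the wrist's pose just before it. There is no depth.
- robot.close_job(): hands the job in, once; it reports no verdict.
The state is a dict: "time": time; "joint_positions": joint angles; "qvel": joint speeds; "joint_torque": joint torques, N m; "tool_pos": TCP position; "ee_rot": TCP orientation; "wrist_force": force on the tool from outside, world axes, zero at the start; "wrist_torque": the same for the moment, N m; "width": finger opening in m.
Only numpy, scipy, OpenCV 4.12 (cv2) and the standard library are available. Lean on these libraries where they do the work, as an engineer would, in place of code of your own. Each camera call takes 0.05 s, during which the arm holds its last target. There are 200 camera calls.

### The job

Set the blue catch pan on the table centred under the red dispenser's outlet and let go of it, then take the wooden knob in a gentle grip (no more than 40 N), pull the sprung slide all the way out to its stop so that one brass spacer drops into the pan, and ease the slide back fully home without letting it snap shut. Leave the pan with its one spacer under the outlet, and do not shift or tip the bottle, the jar or the white block.

Things in the scene. Friction and masses are not known exactly. Their poses are not given: they have to be found in the camera images.
- dispenser: Red dispenser fixed to the table. Origin at table level under its upright magazine (31 mm square, translucent red, 195 mm high); slide comes out along its -x. Foot x -25 to 100 mm, 80 mm wide, 8 high; column x -15 to 85, 56 wide; deck 50 wide, 63 to 71 mm above the table, overhangs to x = -50. The pocketed spacer drops off the deck edge in the last 15 mm of the slide travel.
- outlet (a point): Point on the table where the spacer drops: 72 mm in front of the dispenser's origin (its x = -72 mm), at table level. Above it passes the slide, 36 mm wide, underside 71 mm above the table.
- slide_out (a joint): Steel slide, how far it is pulled out in m: 0 fully home, 0.070 at its stop. A spring pulls it home with about 3 N at home and 9 N at the stop; let go of while out, it snaps shut. Bar 36 mm wide, z from 71 to 80 mm above the table; when home its front end is 155 mm in front of the dispenser's origin.
- slide: The moving slide with its knob; origin and axes those of the dispenser when home, and it moves along the dispenser's -x. Carries a light wooden upright round knob near its front end: 26 mm diameter, from 80 to 124 mm above the table, axis 140 mm in front of this origin. The wood dents easily: a grip of 20 to 40 N holds well.
- knob_grip (a point): Grip point on the knob's axis, 25 mm above the slide's top, 105 mm above the table.
- pan: Loose blue catch pan, about 100 to 170 g, standing on the table: an open square box 70 x 70 mm outside, 36 mm high, walls and floor 3 mm, with a straight handle along its -x (from 35 to 139 mm from its centre). Origin under the centre of the box; z up.
- pan_in (a point): Centre of the pan's inner floor.
- pan_grip (a point): Point on the pan's handle to grip, 92 mm from the pan's centre along its -x, 29 mm above its underside. The handle is 14 mm wide (along the pan's y) and 14 mm high.
- spacer_a: Loose solid brass spacer, 20 mm diameter, 10 mm high, 27 g, the lowest one, standing in the slide's pocket (origin at the centre of its underside). It is the one that drops.
- spacer_a_center (a point): Centre of that spacer.
- spacer_b: Second brass spacer, same size, on top of the first in the magazine; it must stay in the dispenser.
- spacer_c: Third brass spacer, same size, on top of the second; it must stay in the dispenser.
- bottle: Bystander: white bottle with yellow cap, 42 mm diameter, 115 mm high. Origin under its centre.
- jar: Bystander: amber glass jar with black cap, 48 mm diameter, 75 mm high. Origin under its centre.
- block: Bystander: white block with brass pins, 80 x 110 mm (x, y), 46 mm high. Origin under its centre.
There are look-alikes about, which are no part of the job. There is more than one size of the pan; the job needs the smaller.

How it is judged:
By the outcome, as a careful person would: the job done as asked, in the order asked, and still so for the second after the job is handed in, with the robot touching nothing.
It also fails if it takes over 62 s, if anything falls off the work surface, if the arm or the gripper's body presses on something with over 40 N, if the wrist force passes 120 N, or if a joint passes its speed limit or range.

## Working session

There is one attempt and no reset: what is moved stays moved. The work goes in short steps, Python scripts to look and compute and a tool call to move; the robot and the scene stay as the last step left them, time stands still between calls to the robot, and variables do not carry over. Pictures are saved under pics/ and viewed, about 8 in all and at most 12, crops included, and the job is handed in when it is done.

Besides the shell and the picture viewer there is one more tool, called by a JSON object that holds its "op" and its "data", one argument or row to a line. step_arm: Moves the arm, as the interface text tells. Its arguments: {"type":"object","properties":{"plan":{"type":"array"}},"required":["plan"]}

```bash
mkdir -p pics; ls; cat > h.py <<'E'
import numpy as np, cv2
from scipy.spatial.transform import Rotation as R
from bench import robot, cams
def snap(n,fn=None):
    o=robot.get_obs(); s=cams.snapshot(n); K=np.array(s["camera_matrix"])
    if n=="wrist":
        T=np.eye(4); T[:3,:3]=R.from_euler('xyz',o["ee_rot"]).as_matrix(); T[:3,3]=o["tool_pos"]
        T=T@np.array(s["T_tool_cam"])
    else:
        T=np.eye(4); a=np.array(s["attitude"]); T[:3,3]=s["origin"]
        T[:3,:3]=a if a.shape==(3,3) else R.from_euler('xyz',a).as_matrix()
    if fn: cv2.imwrite("pics/"+fn,s["frame"][:,:,::-1])
    return s["frame"],K,T
def onplane(uv,z,K,T):
    d=T[:3,:3]@np.linalg.inv(K)@np.array([uv[0],uv[1],1.]); o=T[:3,3]
    return o+d*(z-o[2])/d[2]
def proj(p,K,T):
    q=K@(T[:3,:3].T@(np.array(p)-T[:3,3])); return q[:2]/q[2]
E
python3 - <<'E'
from h import *
fs=[]
for n in("scene","side"):
    f,K,T=snap(n,n+"0.png"); np.savez(n+"0.npz",f=f,K=K,T=T); print(n,K.tolist(),T.round(3).tolist()); fs.append(f)
s=cams.snapshot("scene");print(s["attitude"])
print(robot.get_obs())
E
```

```text
pics
scene [[347.83424101266377, 0.0, 255.43345487376374], [0.0, 347.83424101266377, 196.2531837676199], [0.0, 0.0, 1.0]] [[-0.534, 0.699, -0.476, 0.926], [0.845, 0.45, -0.288, 0.188], [0.013, -0.556, -0.831, 0.831], [0.0, 0.0, 0.0, 1.0]]
side [[469.7528937910198, 0.0, 247.54355259141076], [0.0, 469.7528937910198, 192.5491872524844], [0.0, 0.0, 1.0]] [[0.702, -0.532, 0.474, 0.007], [-0.712, -0.517, 0.475, -0.577], [-0.007, -0.671, -0.741, 0.907], [0.0, 0.0, 0.0, 1.0]]
[-2.5518578  -0.01341187  2.1341091 ]
{'time': 0.15, 'joint_positions': array([ 1.16092558e+00,  8.77711848e-02,  1.37186752e+00, -1.63928158e-05,
        1.68358669e+00, -1.03064191e-01]), 'qvel': array([-0.00160883, -0.00343085, -0.00469171,  0.00026594,  0.00223199,
       -0.00015497]), 'joint_torque': array([ 1.65302830e-03, -3.40643120e+01, -3.02792680e+01,  7.19647296e-02,
        3.05347529e-02, -1.30683461e-04]), 'tool_pos': array([0.16593709, 0.52394486, 0.20460081]), 'ee_rot': array([-3.13996691e+00, -1.51773316e-04,  2.83478414e+00]), 'wrist_force': array([-0.37100759, -0.09828421,  0.52912609]), 'wrist_torque': array([ 0.03507832, -0.08144684, -0.04047342]), 'width': 0.09398158155545294}
```

View pics/scene0.png

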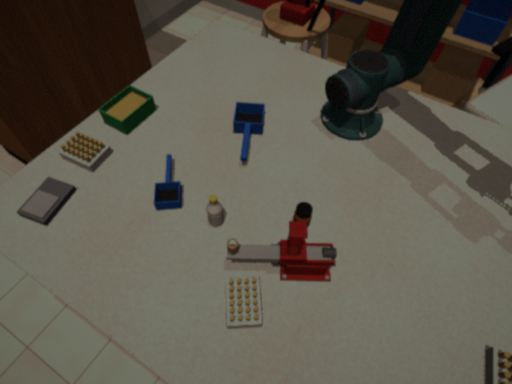

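View pics/side0.png

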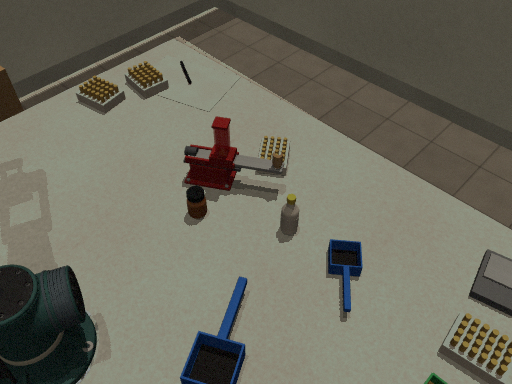

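Two blue pans: scene (168,195) / side (345,258), and scene (249,118) / side (214,360). Next I measure both sizes, and find the dispenser and the bystanders.

```bash
cat > m.py <<'E'
from h import *
crops=[]
for n in("scene","side"):
    d=np.load(n+"0.npz"); f,K,T=d["f"],d["K"],d["T"]
    h=cv2.cvtColor(f,cv2.COLOR_RGB2HSV)
    for nm,m in (("blue",cv2.inRange(h,(105,140,50),(125,255,255))),("red",cv2.inRange(h,(0,160,50),(6,255,255))|cv2.inRange(h,(172,160,50),(180,255,255))),("yellow",cv2.inRange(h,(24,150,90),(34,255,255)))):
        cs,_=cv2.findContours(m,cv2.RETR_EXTERNAL,cv2.CHAIN_APPROX_NONE)
        for c in cs:
            if cv2.contourArea(c)<25: continue
            x,y,w,hh=cv2.boundingRect(c)
            z={"blue":.036,"red":0.,"yellow":.115}[nm]
            P=np.array([onplane(p[0],z,K,T)[:2] for p in c])
            if not(-.2<P[:,0].mean()<1 and -.6<P[:,1].mean()<.9): continue
            r=cv2.minAreaRect((P*1000).astype(np.float32))
            print(n,nm,(x,y,w,hh),"rect c",np.round(r[0]),"size",np.round(r[1]),round(r[2],1))
    x,y=(130,90) if n=="scene" else (170,110)
    crops.append(cv2.resize(f[y:y+200 if n=="scene" else y+274,x:x+220 if n=="scene" else x+230,::-1],(396,400) ,interpolation=cv2.INTER_CUBIC))
cv2.imwrite("pics/crop.png",np.hstack(crops))
E
python3 m.py
```

```text
scene blue (155, 155, 26, 54) rect c [ 558. -324.] size [186.  68.] 38.5
scene blue (234, 103, 30, 57) rect c [ 272. -245.] size [242.  92.] 27.1
scene red (278, 221, 56, 60) rect c [520.  98.] size [167. 141.] 30.6
side blue (180, 277, 67, 107) rect c [ 276. -241.] size [240.  97.] 27.6
side blue (330, 240, 32, 71) rect c [ 546. -336.] size [176.  68.] 37.8
side red (185, 179, 46, 11) rect c [535. 103.] size [ 17. 123.] 32.1
side red (185, 156, 25, 6) rect c [581. 197.] size [10. 69.] 32.1
side red (191, 117, 48, 44) rect c [690. 204.] size [173. 136.] 17.1
side yellow (287, 194, 9, 7) rect c [ 573. -149.] size [18. 18.] 9.2
```

View pics/crop.png

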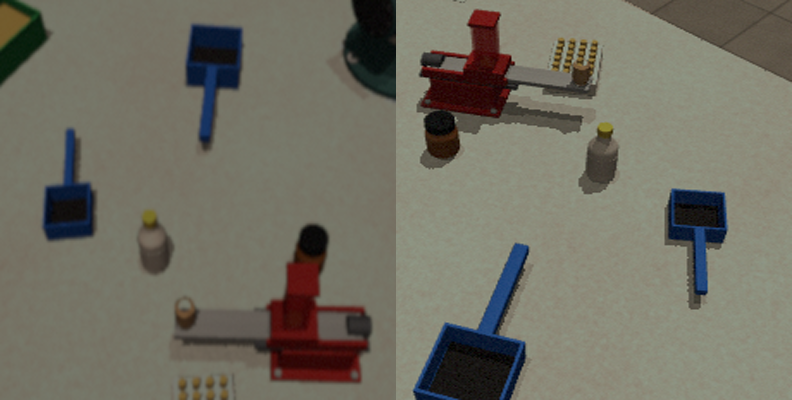

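The smaller pan (box about 70 mm, 175 mm long) is at scene (168,195), side (345,258). The other is about 95 mm and a decoy. In the crop the magazine top is at scene ~(298,228) and side ~(222,122), and the knob at scene ~(233,243) and side ~(277,158). I triangulate these now.

```bash
cat > t.py <<'E'
from h import *
S=np.load("scene0.npz");D=np.load("side0.npz")
def tri(a,b):
    P=[d["K"]@np.linalg.inv(d["T"])[:3] for d in (S,D)]
    X=cv2.triangulatePoints(P[0],P[1],np.array(a,float).reshape(2,1),np.array(b,float).reshape(2,1)).ravel(); return (X[:3]/X[3]).round(3)
print("knob",tri((233,240),(277.5,156))," mag",tri((298,228),(222,122)))
print("jar cap",tri((303.5,209),(195.5,193)), "bottle cap",tri((212.7,198),(291.3,197)))
for d,n,uv in((S,"s",(233,240)),(D,"d",(277.5,156))): print("knob z.124",onplane(uv,.124,d["K"],d["T"]).round(3))
for d,n,uv in((S,"s",(298,228)),(D,"d",(222,122))): print("mag z.195",onplane(uv,.195,d["K"],d["T"]).round(3))
for d,uv in((S,(243,302)),(D,(274,154))): print("block",onplane(uv,.046,d["K"],d["T"]).round(3))
for d,uv in((S,(303.5,209)),(D,(195.5,193))): print("jar",onplane(uv,.075,d["K"],d["T"]).round(3))
# pan: handle tip & box
for d,uvs in((S,[(168.5,156),(168,188)]),(D,[(347,309),(345,245)])):
    print([onplane(u,.036,d["K"],d["T"]).round(3)[:2] for u in uvs])
E
python3 t.py
```

```text
knob [ 0.648 -0.039  0.118]  mag [0.582 0.083 0.194]
jar cap [0.456 0.05  0.068] bottle cap [ 0.576 -0.147  0.111]
knob z.124 [ 0.649 -0.035  0.124]
knob z.124 [ 0.644 -0.044  0.124]
mag z.195 [0.581 0.085 0.195]
mag z.195 [0.581 0.081 0.195]
block [0.734 0.046 0.046]
block [0.706 0.021 0.046]
jar [0.46  0.051 0.075]
jar [0.452 0.044 0.075]
[array([ 0.489, -0.38 ]), array([ 0.579, -0.306])]
[array([ 0.478, -0.389]), array([ 0.604, -0.29 ])]
```

```bash
python3 - <<'E'
from h import *
s=cams.snapshot("wrist"); print(np.round(s["T_tool_cam"],3).tolist(), np.round(s["camera_matrix"],0).tolist())
E
```

```text
[[-0.0, -0.969, -0.245, 0.07], [1.0, -0.0, 0.001, -0.0], [-0.001, -0.245, 0.969, -0.179], [0.0, 0.0, 0.0, 1.0]] [[308.0, 0.0, 253.0], [0.0, 308.0, 195.0], [0.0, 0.0, 1.0]]
```

{"op": "step_arm", "data": {
  "plan": [
    [[40,-80,20,-0.12,60],[60,-120,40,-0.24,60],[80,-160,60,-0.36,60],[100,-200,80,-0.48,60],[120,-240,100,-0.6,60],[140,-280,100,-0.72,60],[160,-320,100,-0.84,60],[180,-350,100,-0.96,60]]
  ]
}}

```text
time: 0.87
tool_pos: [0.3104, 0.2383, 0.2982]
ee_rot: [3.139, -0.001, 1.87]
wrist_force: [1.6, 0.7, 0.4]
width: 0.0559
```

{"op": "step_arm", "data": {
  "plan": [
    [[30,-30,0,-0.12,60],[55,-60,0,-0.24,60],[80,-90,0,-0.36,60],[105,-120,0,-0.48,60],[130,-150,0,-0.6,60],[150,-180,0,-0.72,60],[170,-210,0,-0.84,60],[190,-240,0,-0.96,60]]
  ]
}}

```text
time: 1.53
tool_pos: [0.5007, -0.0019, 0.2967]
ee_rot: [-3.141, 0.0, 0.908]
wrist_force: [0.4, -0.2, -1.1]
width: 0.0567
```

{"op": "step_arm", "data": {
  "plan": [
    [[0,-10,0,-0.12,60],[0,-20,0,-0.24,60],[0,-20,0,-0.36,60],[0,-20,0,-0.41,60],[0,-20,0,-0.41,60]]
  ]
}}

```text
time: 1.95
tool_pos: [0.5001, -0.0204, 0.2965]
ee_rot: [-3.141, 0.001, 0.503]
wrist_force: [-1.0, 0.3, 0.7]
width: 0.0562
```

```bash
python3 - <<'E'
from h import *
f,K,T=snap("wrist","w1.png"); np.savez("w1.npz",f=f,K=K,T=T); print(robot.get_obs()["tool_pos"],robot.get_obs()["ee_rot"])
E
```

```text
[ 0.50001937 -0.02022265  0.29661645] [-3.14128225e+00  4.59975897e-04  5.05724005e-01]
```

View pics/w1.png

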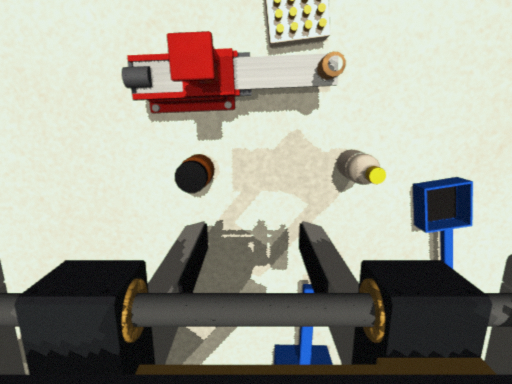

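The wrist view shows the slide at (237–335, 52–90), the knob at (333,64), the magazine top at (191,55), the jar at (193,173), the bottle cap at (376,175) and the small pan's box at (443,203). I measure all of these by mask now.

```bash
cat > m2.py <<'E'
from h import *
d=np.load("w1.npz"); f,K,T=d["f"],d["K"],d["T"]; h=cv2.cvtColor(f,cv2.COLOR_RGB2HSV)
def big(m,roi):
    x0,y0,x1,y1=roi; mm=np.zeros_like(m); mm[y0:y1,x0:x1]=m[y0:y1,x0:x1]
    return max(cv2.findContours(mm,cv2.RETR_EXTERNAL,cv2.CHAIN_APPROX_NONE)[0],key=cv2.contourArea)
def rect(c,z):
    P=np.array([onplane(p,z,K,T)[:2] for p in c.reshape(-1,2)+0.0]); r=cv2.minAreaRect((P*1000).astype(np.float32)); return np.round(r[0],1),np.round(r[1],1),round(r[2],1)
kn=cv2.inRange(h,(8,60,60),(22,255,255)); c=big(kn,(310,40,360,90)); (u,v),(a,b),_=cv2.fitEllipse(c)
print("knob",(u,v),(a,b),rect(c,.124),onplane((u,v),.124,K,T).round(4))
ye=cv2.inRange(h,(24,150,90),(34,255,255)); print("bottle",rect(big(ye,(360,160,400,190)),.115))
bk=cv2.inRange(h,(0,0,0),(180,255,45)); print("jar",rect(big(bk,(170,150,212,195)),.075))
bl=cv2.inRange(h,(105,140,40),(125,255,255))
box=big(bl,(405,170,480,232)); print("box",cv2.boundingRect(box),rect(box,.036))
# handle centre line
pts=[]
for y in range(236,266,3):
    xs=np.where(bl[y,430:470])[0]+430
    if len(xs)>5: pts.append([xs.mean(),y]); 
Q=np.array([onplane(p,.036,K,T)[:2] for p in pts]); vx=cv2.fitLine((Q*1000).astype(np.float32),cv2.DIST_L2,0,.01,.01).ravel(); print("handle",vx, np.degrees(np.arctan2(vx[1],vx[0])))
# red: sample column of magazine to see faces
print("mag v-profile",[(y,int(f[y,190,0])) for y in range(26,90,4)])
print("mag h-profile",[(x,int(f[55,x,0]),int(f[55,x,1])) for x in range(160,244,5)])
# slide edges per column
g=cv2.cvtColor(f,cv2.COLOR_RGB2GRAY).astype(int)
for x in (260,290,315): print(x,g[46:98:2,x].tolist())
print("row72",g[72,320:350].tolist())
E
python3 m2.py
python3 - <<'E'
import cv2
i=cv2.imread("pics/w1.png")[10:120,110:360]; cv2.imwrite("pics/w1c.png",cv2.resize(i,None,fx=3.2,fy=3.2,interpolation=cv2.INTER_CUBIC))
E
```

```text
knob (331.4244689941406, 64.91344451904297) (23.193315505981445, 30.04300880432129) (array([650.3, -33.7]), array([24.7, 31.3]), 73.9) [ 0.6509 -0.0336  0.124 ]
bottle (array([ 575.8, -147.2]), array([19.3, 20.3]), 28.8)
jar (array([458.1,  48.3]), array([40.7, 41.1]), 26.8)
box (413, 178, 60, 54) (array([ 586.9, -295.2]), array([82.9, 85.2]), 38.0)
handle [   0.77030545    0.63767505  534.4736     -343.26196   ] 39.61867
mag v-profile [(26, 230), (30, 229), (34, 202), (38, 203), (42, 203), (46, 206), (50, 204), (54, 199), (58, 198), (62, 200), (66, 203), (70, 201), (74, 200), (78, 166), (82, 76), (86, 114)]
mag h-profile [(160, 202, 33), (165, 203, 36), (170, 196, 33), (175, 199, 30), (180, 198, 29), (185, 199, 28), (190, 201, 31), (195, 199, 32), (200, 201, 31), (205, 202, 32), (210, 199, 32), (215, 115, 16), (220, 201, 33), (225, 198, 33), (230, 199, 31), (235, 186, 32), (240, 103, 104)]
260 [235, 231, 232, 231, 234, 225, 212, 215, 212, 211, 216, 210, 209, 216, 218, 215, 222, 218, 215, 213, 219, 132, 95, 101, 111, 134]
290 [107, 137, 137, 211, 232, 213, 214, 216, 212, 217, 216, 210, 215, 217, 215, 219, 222, 216, 213, 214, 196, 99, 98, 101, 139, 142]
315 [136, 159, 234, 236, 215, 213, 213, 219, 214, 211, 206, 162, 118, 152, 114, 118, 117, 120, 113, 118, 81, 98, 98, 119, 141, 141]
row72 [48, 50, 47, 48, 58, 95, 126, 139, 141, 141, 143, 143, 141, 138, 136, 136, 137, 140, 145, 147, 150, 154, 177, 218, 230, 231, 230, 232, 232, 233]
```

View pics/w1c.png

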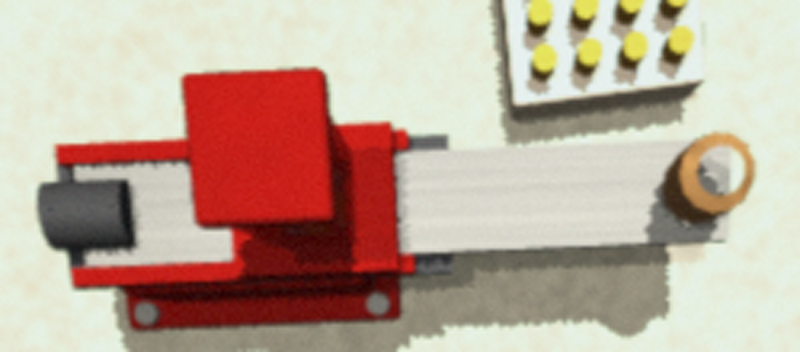

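```bash
python3 - <<'E'
from h import *
d=np.load("w1.npz"); K,T=d["K"],d["T"]
P=lambda c,z: onplane((110+(c[0]+.5)/3.2-.5,10+(c[1]+.5)/3.2-.5),z,K,T)
k=P((717,173),.124); m=P((258,147),.195); a=P((405,202),.08); b=P((680,192.5),.08); e=P((726,191),.08)
e1=P((405,152),.08);e2=P((405,252),.08);print("slide w",np.linalg.norm(e1-e2))
print("knob",k.round(4),"mag",m.round(4),"a",a.round(4),"b",b.round(4),"end",e.round(4))
for p,q in((m,k),(a,b)): v=(q-p)[:2]; print(np.degrees(np.arctan2(v[1],v[0])),np.linalg.norm(v))
u=(b-a)[:2]; u/=np.linalg.norm(u)
print("end->origin",e[:2]-.155*u,"outlet",e[:2]-.083*u, "knob",e[:2]-.015*u, "foot bolts", P((146,313),.008)[:2],P((377,303),.008)[:2])
# pan: rim corners
for c in ((414,186),(470,178),(473,226),(417,231)): print(onplane(c,.036,K,T)[:2].round(4))
E
```

```text
slide w 0.035273199367044816
knob [ 0.653  -0.0351  0.124 ] mag [0.582 0.084 0.195] a [0.5991 0.0562 0.08  ] b [ 0.6518 -0.0327  0.08  ] end [ 0.6606 -0.0475  0.08  ]
-59.17935538969352 0.1387432822014675
-59.31552171231338 0.10331298995038526
end->origin [0.58150739 0.08578179] outlet [0.6182497  0.02386247] knob [ 0.65295078 -0.03461688] foot bolts [0.50674397 0.14521575] [0.56147993 0.05487724]
[ 0.5916 -0.2394]
[ 0.6404 -0.3034]
[ 0.5842 -0.354 ]
[ 0.5369 -0.2848]
```

The slide axis heads −59.2°. The outlet is at about (0.6185, 0.023) and the knob at (0.653, −0.035), and the independent estimates agree to 1–2 mm. The pan yaw is 39.6°. I move above the pan handle.

{"op": "step_arm", "data": {
  "plan": [
    [[0,-40,0,0.05,40],[0,-80,0,0.1,40],[0,-120,0,0.15,40],[5,-160,0,0.19,40],[5,-200,0,0.19,40],[10,-240,-10,0.19,40],[15,-280,-20,0.19,40],[15,-315,-40,0.19,40]]
  ]
}}

```text
time: 2.67
tool_pos: [0.5161, -0.3379, 0.2585]
ee_rot: [3.137, -0.001, 0.696]
wrist_force: [0.2, 0.9, 0.0]
width: 0.0376
```

{"op": "step_arm", "data": {
  "plan": [
    [[0,-20,-30,0,40],[0,-20,-60,0,40],[0,-20,-90,0,40],[0,-20,-110,0,40],[0,-20,-110,0,40]]
  ]
}}

```text
time: 3.08
tool_pos: [0.5124, -0.3529, 0.14]
ee_rot: [-3.13, 0.002, 0.696]
wrist_force: [-0.4, 0.5, -0.3]
width: 0.0377
```

```bash
python3 - <<'E'
from h import *
f,K,T=snap("wrist","w2.png"); np.savez("w2.npz",f=f,K=K,T=T); o=robot.get_obs(); print(o["tool_pos"],o["ee_rot"])
h=cv2.cvtColor(f,cv2.COLOR_RGB2HSV); bl=cv2.inRange(h,(105,140,40),(125,255,255))
pts=[]
for y in range(0,384,6):
    xs=np.where(bl[y])[0]
    if len(xs)>5: pts.append((y,xs.min(),xs.max(),len(xs)))
print(pts)
E
```

```text
[ 0.51367806 -0.35371135  0.14346608] [-3.13477862e+00  1.27081661e-03  6.96106005e-01]
[(54, np.int64(228), np.int64(309), 82), (60, np.int64(228), np.int64(308), 81), (66, np.int64(228), np.int64(308), 17), (72, np.int64(228), np.int64(307), 16), (78, np.int64(228), np.int64(307), 17), (84, np.int64(228), np.int64(306), 16), (90, np.int64(228), np.int64(306), 16), (96, np.int64(227), np.int64(306), 17), (102, np.int64(228), np.int64(305), 16), (108, np.int64(227), np.int64(305), 17), (114, np.int64(227), np.int64(304), 17), (120, np.int64(227), np.int64(304), 16), (126, np.int64(227), np.int64(304), 16), (132, np.int64(227), np.int64(303), 77), (138, np.int64(258), np.int64(272), 15), (144, np.int64(258), np.int64(272), 15), (150, np.int64(258), np.int64(271), 14), (156, np.int64(258), np.int64(271), 14), (162, np.int64(257), np.int64(270), 14), (168, np.int64(257), np.int64(270), 14), (174, np.int64(257), np.int64(270), 14), (180, np.int64(257), np.int64(270), 14), (186, np.int64(256), np.int64(269), 14), (192, np.int64(16), np.int64(269), 40), (198, np.int64(14), np.int64(269), 4
[... 165 characters left out ...]
228, np.int64(13), np.int64(267), 41), (234, np.int64(13), np.int64(267), 42), (240, np.int64(13), np.int64(266), 40), (246, np.int64(13), np.int64(40), 28), (252, np.int64(12), np.int64(40), 29), (258, np.int64(12), np.int64(40), 29), (264, np.int64(12), np.int64(40), 29), (270, np.int64(12), np.int64(39), 28), (276, np.int64(12), np.int64(39), 28), (282, np.int64(12), np.int64(39), 28), (288, np.int64(12), np.int64(38), 27), (330, np.int64(26), np.int64(62), 37), (336, np.int64(57), np.int64(64), 8), (348, np.int64(59), np.int64(65), 7), (354, np.int64(59), np.int64(66), 8), (360, np.int64(23), np.int64(67), 12), (366, np.int64(24), np.int64(68), 45), (372, np.int64(26), np.int64(69), 44)]
```

View pics/w2.png

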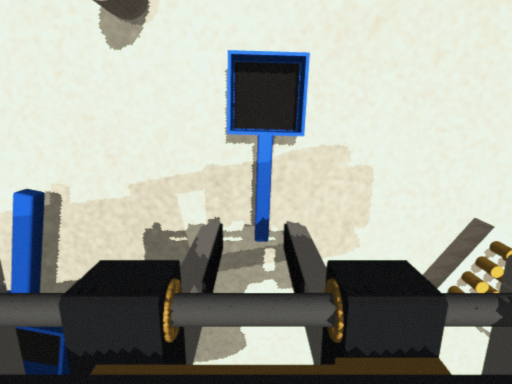

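The small pan sits square ahead. Its rim runs from (228,51) to (303,135), the handle tip is at (262,241), and the decoy's handle is at far left.

```bash
python3 - <<'E'
from h import *
d=np.load("w2.npz"); K,T=d["K"],d["T"]
P=[onplane(c,.036,K,T)[:2] for c in((228,51),(309,53),(304,136),(226.5,134))]
print([np.linalg.norm(P[i]-P[i-1]).round(4) for i in range(4)])
c=np.mean(P,0); t=onplane((262,241),.036,K,T)[:2]; n=onplane((265.5,138),.036,K,T)[:2]
print("c",c,"tip",t,np.linalg.norm(c-t)); v=c-t; print(np.degrees(np.arctan2(*v[::-1])),np.degrees(np.arctan2(*(n-t)[::-1])))
v/=np.linalg.norm(v); print("grip",c-.092*v, t+.047*v)
E
```

```text
[np.float64(0.0692), np.float64(0.0687), np.float64(0.0692), np.float64(0.07)]
c [ 0.58939995 -0.30406522] tip [ 0.48208949 -0.38956603] 0.13720758709483794
38.54647885291562 38.48381135752784
grip [ 0.51744648 -0.36139495] [ 0.51884833 -0.36027801]
```

{"op": "step_arm", "data": {
  "plan": [
    [[4,-7,-30,-0.024,40],[4,-7,-60,-0.024,40],[4,-7,-85,-0.024,40],[4,-7,-105,-0.024,40],[4,-7,-118,-0.024,40],[4,-7,-118,-0.024,40],[4,-7,-118,-0.024,40]]
  ]
}}

```text
time: 3.72
tool_pos: [0.5199, -0.3624, 0.0303]
ee_rot: [3.14, -0.0, 0.672]
wrist_force: [1.1, -0.2, 1.2]
width: 0.0376
```

{"op": "step_arm", "data": {
  "plan": [
    [[-1,1,-10,0,40],[-1,1,-19,0,40],[-1,1,-19,0,40],[-1,1,-19,0,0],[-1,1,-19,0,0],[-1,1,-19,0,0],[-1,1,-19,0,0],[-1,1,-19,0,0]]
  ]
}}

```text
time: 4.38
tool_pos: [0.5183, -0.3613, 0.0104]
ee_rot: [3.141, -0.0, 0.671]
wrist_force: [-0.3, -0.3, 0.8]
width: 0.0137
```

{"op": "step_arm", "data": {
  "plan": [
    [[0,0,0,0,0],[0,0,10,0,0],[0,0,20,0,0],[0,0,20,0,0]]
  ]
}}

```text
time: 4.72
tool_pos: [0.5195, -0.3622, 0.033]
ee_rot: [3.137, -0.001, 0.671]
wrist_force: [0.5, 0.0, -1.9]
width: 0.0139
```

Pan gripped (width 13.7 mm) and lifted. I carry it over the bottle at a height of about 0.17 m to a point in front of the slide's robot side, then lower it.

{"op": "step_arm", "data": {
  "plan": [
    [[0,0,20,0,0],[0,0,45,0,0],[0,0,70,0,0],[-5,5,95,0,0],[-10,20,120,0,0],[-15,40,140,0,0],[-20,65,140,0,0],[-25,90,140,0,0]]
  ]
}}

```text
time: 5.38
tool_pos: [0.4938, -0.2712, 0.1728]
ee_rot: [3.136, -0.002, 0.67]
wrist_force: [0.4, -0.8, -1.8]
width: 0.0131
```

{"op": "step_arm", "data": {
  "plan": [
    [[-6,25,0,-0.02,0],[-12,50,0,-0.04,0],[-18,75,0,-0.06,0],[-24,100,0,-0.08,0],[-30,125,0,-0.1,0],[-40,150,0,-0.12,0],[-46,172,0,-0.134,0],[-49,188,0,-0.134,0]]
  ]
}}

```text
time: 6.05
tool_pos: [0.4432, -0.0813, 0.1705]
ee_rot: [3.141, -0.001, 0.537]
wrist_force: [0.2, -0.4, -1.0]
width: 0.0137
```

{"op": "step_arm", "data": {
  "plan": [
    [[0,4,0,0,0],[0,4,0,0,0],[0,4,0,0,0]]
  ]
}}

```text
time: 6.3
tool_pos: [0.4444, -0.0796, 0.1702]
ee_rot: [3.14, -0.0, 0.537]
wrist_force: [0.3, 0.3, -1.9]
width: 0.0137
```

```bash
python3 - <<'E'
from h import *
f,K,T=snap("wrist","w3.png"); np.savez("w3.npz",f=f,K=K,T=T); o=robot.get_obs(); print(o["tool_pos"],o["ee_rot"])
E
```

```text
[ 0.4444092  -0.07990388  0.17008168] [3.14058853e+00 9.87716407e-05 5.36307953e-01]
```

View pics/w3.png

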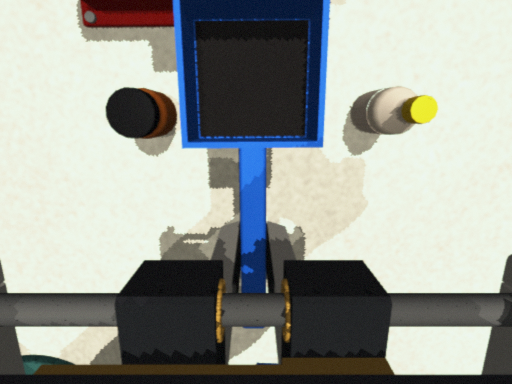

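The pan sits level in the grip, its near rim edge running from (182,147) to (323,146). The bottle and jar stand well clear on both sides.

```bash
python3 - <<'E'
from h import *
d=np.load("w3.npz"); K,T=d["K"],d["T"]
a,b=[onplane(p,.196,K,T)[:2] for p in((182,147),(323.5,146.5))]; print(np.linalg.norm(a-b), "yaw",np.degrees(np.arctan2(*(a-b)[::-1]))-90)
y=.537; n=np.array([np.cos(y),np.sin(y)]); c=(a+b)/2+.035*n; r=c-[.4444,-.0799]; print("centre",c,"off",r@n,r@[-n[1],n[0]])
E
```

```text
0.06996534961099034 yaw 30.964252431366063
centre [ 0.52419679 -0.03303386] off 0.09254003840523296 -0.0005512901115285879
```

{"op": "step_arm", "data": {
  "plan": [
    [[0,0,-25,0,0],[0,0,-50,0,0],[0,0,-75,0,0],[0,0,-100,0,0],[0,0,-125,0,0],[0,0,-142,0,0],[0,0,-148,0,0],[0,0,-148,0,0]]
  ]
}}

```text
time: 7.02
tool_pos: [0.4428, -0.0795, 0.02]
ee_rot: [-3.139, 0.003, 0.535]
wrist_force: [0.5, 0.6, -1.8]
width: 0.0136
```

{"op": "step_arm", "data": {
  "plan": [
    [[10,6,0,0,0],[25,15,0,0,0],[43,25,0,0,0],[60,35,0,0,0],[77,45,0,0,0],[90,53,0,0,0],[95,56,0,0,0],[95,56,0,0,0]]
  ]
}}

```text
time: 7.68
tool_pos: [0.5417, -0.0225, 0.0235]
ee_rot: [3.139, -0.003, 0.538]
wrist_force: [-0.2, 0.7, -1.8]
width: 0.0139
```

{"op": "step_arm", "data": {
  "plan": [
    [[0,0,0,0,0],[0,0,-4,0,0],[0,0,-8,0,0],[0,0,-11,0,0],[0,0,-11,0,0]]
  ]
}}

```text
time: 8.1
tool_pos: [0.5383, -0.0235, 0.0105]
ee_rot: [-3.141, 0.001, 0.536]
wrist_force: [-0.7, -0.2, 0.4]
width: 0.0142
```

{"op": "step_arm", "data": {
  "plan": [
    [[0,0,0,0,35],[0,0,0,0,35],[0,0,0,0,35],[0,0,0,0,35],[0,0,10,0,35],[0,0,30,0,35],[0,0,60,0,35],[0,0,95,0,35]]
  ]
}}

```text
time: 8.77
tool_pos: [0.5376, -0.0228, 0.1057]
ee_rot: [-3.139, 0.003, 0.537]
wrist_force: [0.1, 1.0, -0.2]
width: 0.0328
```

{"op": "step_arm", "data": {
  "plan": [
    [[0,0,35,0,40],[0,0,70,0,50],[0,0,105,0,60],[0,0,140,0,60],[0,0,165,0,60],[0,0,165,0,60],[0,0,165,0,60]]
  ]
}}

```text
time: 9.35
tool_pos: [0.5399, -0.0231, 0.2739]
ee_rot: [3.138, -0.004, 0.537]
wrist_force: [-0.4, 0.5, -0.1]
width: 0.0564
```

```bash
python3 - <<'E'
from h import *
f,K,T=snap("wrist","w4.png"); np.savez("w4.npz",f=f,K=K,T=T); o=robot.get_obs(); print(o["tool_pos"],o["ee_rot"])
E
```

```text
[ 0.53910654 -0.0230439   0.27144495] [ 3.14080081e+00 -8.45719396e-04  5.36857561e-01]
```

View pics/w4.png

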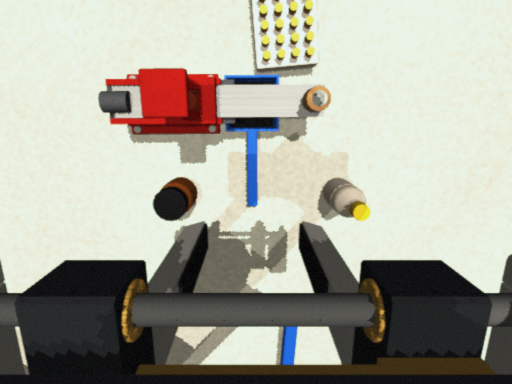

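The pan lies under the slide with its rim visible on both sides: x 225–279, far edge about y 76, near edge about y 131. The handle points at the robot and nothing was disturbed. I check the placement against the slide and knob in this same frame.

```bash
python3 - <<'E'
from h import *
d=np.load("w4.npz"); f,K,T=d["f"],d["K"],d["T"]; h=cv2.cvtColor(f,cv2.COLOR_RGB2HSV)
bl=cv2.inRange(h,(100,120,40),(125,255,255)).copy(); bl[:, :215]=0; bl[:,290:]=0
for y in (78,80,124,127,129,160,190): xs=np.where(bl[y])[0]; print(y,xs.min(),xs.max())
for x in (235,250,270): ys=np.where(bl[:140,x])[0]; print(x,ys.min(),ys.max(),ys.tolist()[::3])
kn=cv2.inRange(h,(8,60,60),(22,255,255)); kn[:,:300]=0; kn[:80]=0;kn[115:]=0;kn[:,340:]=0
ys,xs=np.where(kn); print("knob px",xs.min(),xs.max(),ys.min(),ys.max())
g=cv2.cvtColor(f,cv2.COLOR_RGB2GRAY); s=(h[...,1]<60)
for x in (230,250,270): ys=[y for y in range(76,130) if not bl[y,x] and g[y,x]>150]; print("slide",x,min(ys),max(ys))
i=f[60:145,90:345,::-1]; cv2.imwrite("pics/w4c.png",cv2.resize(i,None,fx=3.1,fy=3.1,interpolation=cv2.INTER_CUBIC))
E
```

```text
78 225 278
80 235 278
124 226 277
127 226 277
129 226 278
160 247 256
190 248 256
235 75 130 [75, 78, 81, 129]
250 75 139 [75, 78, 81, 129, 132, 135, 138]
270 75 130 [75, 78, 81, 129]
knob px 302 330 86 111
slide 230 85 116
slide 250 85 116
slide 270 85 116
```

View pics/w4c.png

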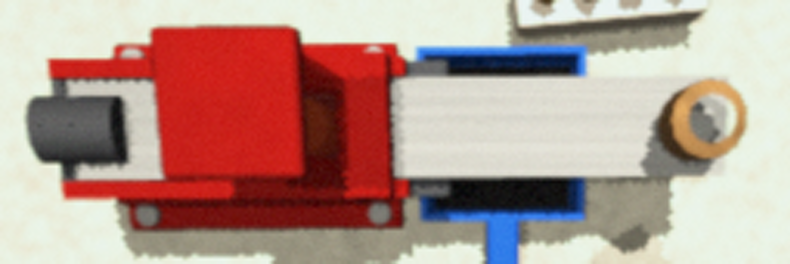

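```bash
python3 - <<'E'
from h import *
d=np.load("w4.npz"); K,T=d["K"],d["T"]; P=lambda x,y,z: onplane((x,y),z,K,T)[:2]
q=lambda x,y:(90+(x+.5)/3.1-.5,60+(y+.5)/3.1-.5)
# pan edges
l=P(225,103,.036); r=P(278.5,103,.036); fa=P(251,74.7,.036); ne=P(251,130.7,.036)
c=P(251.7,102.9,.036); print("pan c",c,np.linalg.norm(l-r),np.linalg.norm(fa-ne),(fa+ne)/2,(l+r)/2)
k=P(*q(709,120),.124); m=P(*q(229,102),.195); s1=P(230,100.5,.08); s2=P(270,100.5,.08); e=P(*q(727,125),.08)
b=[P(*q(*p),.008) for p in((147,214),(378,212),(373,52),(131,54))]; print("bolts",np.round(b,4).tolist())
v=k-s1; print("knob",k,"mag",m,"end",e,"ang m-k",np.degrees(np.arctan2(*(k-m)[::-1])),"slide",np.degrees(np.arctan2(*(s2-s1)[::-1])))
a=np.radians(-59.2); u=np.array([np.cos(a),np.sin(a)]); n=np.array([-u[1],u[0]])
for nm,p,dd in(("knob",k,140),("mag",m,0),("end",e,155),("s1",s1,0)): print(nm,"along",(p-c)@u*1000-dd+72 ,"lat",(p-c)@n*1000)
E
```

```text
pan c [0.61823624 0.02333737] 0.0695088170127393 0.06978288066836012 [0.61735897 0.02387431] [0.61816721 0.02320974]
bolts [[0.5066, 0.1452], [0.5612, 0.0553], [0.6201, 0.0904], [0.5651, 0.181]]
knob [ 0.65323841 -0.03522384] mag [0.58236532 0.08374226] end [ 0.66221391 -0.04840356] ang m-k -59.215973219939045 slide -59.2262648730292
knob along 0.22434670054452965 lat 0.07960907297015207
mag along 1.747177667438109 lat 0.11821447032408713
end along 1.141037080531106 lat 1.0406235896123355
s1 along 46.85170543241345 lat 0.5172434455254192
```

The pan is centred within about 1–2 mm. Next I go over the knob at (0.653, −0.035), with the jaws across the slide.

{"op": "step_arm", "data": {
  "plan": [
    [[15,-2,0,0.12,60],[30,-4,0,0.24,60],[45,-6,0,0.36,60],[60,-8,0,0.48,60],[75,-10,0,0.6,60],[90,-12,0,0.72,60],[105,-12,0,0.84,60],[114,-12,0,0.96,60]]
  ]
}}

```text
time: 10.07
tool_pos: [0.6533, -0.0351, 0.2672]
ee_rot: [-3.136, -0.0, 1.503]
wrist_force: [-0.2, 0.4, -0.0]
width: 0.0562
```

{"op": "step_arm", "data": {
  "plan": [
    [[0,0,0,0.12,60],[0,0,-20,0.24,60],[0,0,-40,0.36,60],[0,0,-60,0.48,60],[0,0,-80,0.6,60],[0,0,-100,0.611,60],[0,0,-115,0.611,60],[0,0,-115,0.611,60]]
  ]
}}

```text
time: 10.73
tool_pos: [0.6493, -0.0346, 0.1483]
ee_rot: [-3.131, -0.008, 2.108]
wrist_force: [0.5, -0.4, -1.0]
width: 0.0565
```

{"op": "step_arm", "data": {
  "plan": [
    [[0,0,0,0,60],[0,0,0,0,60],[0,0,0,0,60]]
  ]
}}

```text
time: 10.98
tool_pos: [0.6537, -0.0351, 0.1572]
ee_rot: [3.14, 0.001, 2.108]
wrist_force: [-0.6, -0.7, -0.3]
width: 0.0562
```

{"op": "step_arm", "data": {
  "plan": [
    [[0,0,-20,0,60],[0,0,-40,0,60],[0,0,-58,0,60],[0,0,-69,0,60],[0,0,-69,0,60],[0,0,-69,0,60],[0,0,-69,0,60]]
  ]
}}

```text
time: 11.57
tool_pos: [0.6542, -0.0352, 0.0888]
ee_rot: [3.139, 0.002, 2.108]
wrist_force: [0.6, -1.4, 0.2]
width: 0.0564
```

{"op": "step_arm", "data": {
  "plan": [
    [[0,0,0,0,40],[0,0,0,0,32],[0,0,0,0,20],[0,0,0,0,0],[0,0,0,0,0],[0,0,0,0,0],[0,0,0,0,0]]
  ]
}}

```text
time: 12.15
tool_pos: [0.653, -0.0352, 0.0872]
ee_rot: [-3.141, 0.0, 2.108]
wrist_force: [-0.5, 0.2, 1.6]
width: 0.0255
```

{"op": "step_arm", "data": {
  "plan": [
    [[3,-4,0,0,0],[6,-10,0,0,0],[10,-17,0,0,0],[14,-24,0,0,0],[18,-31,0,0,0],[22,-37,0,0,0],[25,-42,0,0,0],[28,-47,0,0,0]]
  ]
}}

```text
time: 12.82
tool_pos: [0.6797, -0.0793, 0.0872]
ee_rot: [-3.141, -0.007, 2.109]
wrist_force: [-6.7, 6.3, 5.1]
width: 0.0255
```

{"op": "step_arm", "data": {
  "plan": [
    [[1,-2,0,0,0],[2,-4,0,0,0],[4,-6,0,0,0],[5,-8,0,0,0],[6,-10,0,0,0],[7,-12,0,0,0],[7,-12,0,0,0],[7,-12,0,0,0]]
  ]
}}

```text
time: 13.48
tool_pos: [0.6868, -0.0911, 0.0872]
ee_rot: [-3.141, -0.006, 2.109]
wrist_force: [-6.5, 6.5, 4.9]
width: 0.0249
```

{"op": "step_arm", "data": {
  "plan": [
    [[1,-1.5,0,0,0],[1.5,-2.5,0,0,0],[2,-3.4,0,0,0],[2.4,-4,0,0,0],[2.8,-4.6,0,0,0],[2.8,-4.6,0,0,0]]
  ]
}}

```text
time: 13.98
tool_pos: [0.6892, -0.0951, 0.0872]
ee_rot: [-3.141, -0.008, 2.11]
wrist_force: [-6.5, 7.4, 4.9]
width: 0.0255
```

{"op": "step_arm", "data": {
  "plan": [
    [[0.5,-0.8,0,0,0],[0.5,-0.8,0,0,0],[0.5,-0.8,0,0,0]]
  ]
}}

```text
time: 14.23
tool_pos: [0.6892, -0.0951, 0.0872]
ee_rot: [-3.141, -0.009, 2.11]
wrist_force: [-7.1, 8.5, 5.5]
width: 0.0251
```

Travel is 70.0 mm with no further motion under added command, so the slide is at its stop. I push a bit more and then check for the spacer.

{"op": "step_arm", "data": {
  "plan": [
    [[0.8,-1.3,0,0,0],[0.8,-1.3,0,0,0],[0.8,-1.3,0,0,0],[0.8,-1.3,0,0,0]]
  ]
}}

```text
time: 14.57
tool_pos: [0.6892, -0.0951, 0.0871]
ee_rot: [-3.14, -0.012, 2.111]
wrist_force: [-11.1, 11.5, 6.1]
width: 0.0256
```

```bash
cat > look.py <<'E'
import sys
from h import *
o=[]
for n in("scene","side","wrist"):
    f,K,T=snap(n); q=proj([.618,.023,.03],K,T) if n!="wrist" else (256,150)
    r=45 if n!="wrist" else 130
    x=int(np.clip(q[0],r,512-r));y=int(np.clip(q[1],r,384-r)); o.append(cv2.resize(f[y-r:y+r,x-r:x+r,::-1],(266,266) if n=="wrist" else (266,266),interpolation=cv2.INTER_CUBIC))
cv2.imwrite("pics/"+sys.argv[1],np.hstack(o))
E
python3 look.py l1.png
```

```text
(no output)
```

View pics/l1.png

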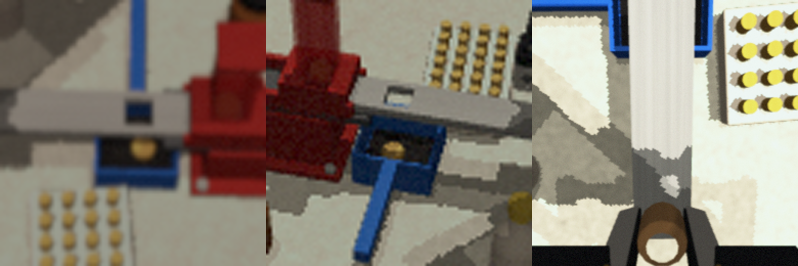

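The brass spacer lies in the pan and the slide's pocket is empty. I ease the slide back while gripping.

{"op": "step_arm", "data": {
  "plan": [
    [[-2,3,0,0,0],[-5,8,0,0,0],[-8,14,0,0,0],[-11,19,0,0,0],[-14,24,0,0,0],[-17,29,0,0,0],[-20,34,0,0,0],[-22,37,0,0,0]]
  ]
}}

```text
time: 15.38
tool_pos: [0.669, -0.0618, 0.0872]
ee_rot: [-3.141, -0.004, 2.109]
wrist_force: [-3.6, 3.6, 4.0]
width: 0.0254
```

{"op": "step_arm", "data": {
  "plan": [
    [[-2,3,0,0,0],[-4,7,0,0,0],[-6,10,0,0,0],[-8,14,0,0,0],[-10,17,0,0,0],[-12,20,0,0,0],[-12,20,0,0,0],[-12,20,0,0,0]]
  ]
}}

```text
time: 16.05
tool_pos: [0.658, -0.0434, 0.0872]
ee_rot: [3.141, -0.0, 2.108]
wrist_force: [-4.9, 2.3, 4.6]
width: 0.0252
```

Remaining: about (−5, +8).

{"op": "step_arm", "data": {
  "plan": [
    [[-1,1.7,0,0,0],[-2,3.4,0,0,0],[-3,5,0,0,0],[-4,6.7,0,0,0],[-5,8.3,0,0,0],[-5.3,9,0,0,0],[-5.3,9,0,0,0]]
  ]
}}

```text
time: 16.63
tool_pos: [0.6531, -0.0353, 0.0872]
ee_rot: [3.141, 0.001, 2.108]
wrist_force: [-3.4, 0.4, 5.4]
width: 0.0255
```

{"op": "step_arm", "data": {
  "plan": [
    [[-0.4,0.7,0,0,0],[-0.8,1.4,0,0,0],[-0.8,1.4,0,0,0],[-0.8,1.4,0,0,0]]
  ]
}}

```text
time: 16.97
tool_pos: [0.6531, -0.0352, 0.0872]
ee_rot: [3.141, 0.004, 2.107]
wrist_force: [0.1, -5.1, 3.7]
width: 0.0253
```

The slide is home: the pose matches the start and pushing moves it no further. I release and lift.

{"op": "step_arm", "data": {
  "plan": [
    [[0,0,0,0,30],[0,0,0,0,40],[0,0,0,0,60],[0,0,0,0,60],[0,0,0,0,60],[0,0,10,0,60],[0,0,30,0,60],[0,0,60,0,60]]
  ]
}}

```text
time: 17.63
tool_pos: [0.6501, -0.0328, 0.1444]
ee_rot: [-3.136, -0.005, 2.108]
wrist_force: [-0.5, -0.2, -0.1]
width: 0.0562
```

{"op": "step_arm", "data": {
  "plan": [
    [[0,0,35,0,60],[0,0,70,0,60],[-10,-20,100,0,60],[-20,-40,110,0,60],[-20,-40,110,0,60]]
  ]
}}

```text
time: 18.05
tool_pos: [0.6327, -0.0765, 0.2638]
ee_rot: [3.135, 0.008, 2.105]
wrist_force: [0.3, -0.1, 0.7]
width: 0.0559
```

```bash
python3 look.py l2.png; python3 - <<'E'
from h import *
o=robot.get_obs(); print(o["time"],o["tool_pos"],o["wrist_force"])
for n in("scene","side"):
    a=np.load(n+"0.npz")["f"].astype(int); f,K,T=snap(n)
    for nm,p in(("bottle",[.576,-.147,.08]),("jar",[.458,.048,.06]),("knob",[.653,-.035,.11]),("block",[.73,.04,.046])):
        x,y=proj(p,K,T).astype(int); print(n,nm,(x,y),np.abs(f[y-8:y+9,x-8:x+9].astype(int)-a[y-8:y+9,x-8:x+9]).mean().round(1))
E
```

```text
18.2 [ 0.63199442 -0.07297872  0.25663819] [ 0.16849571  0.02796826 -0.32632317]
scene bottle (np.int64(213), np.int64(204)) 28.5
scene jar (np.int64(301), np.int64(211)) 7.5
scene knob (np.int64(232), np.int64(244)) 14.6
scene block (np.int64(241), np.int64(298)) 17.9
side bottle (np.int64(290), np.int64(205)) 5.8
side jar (np.int64(196), np.int64(195)) 6.2
side knob (np.int64(277), np.int64(156)) 6.8
side block (np.int64(274), np.int64(146)) 7.8
```

View pics/l2.png

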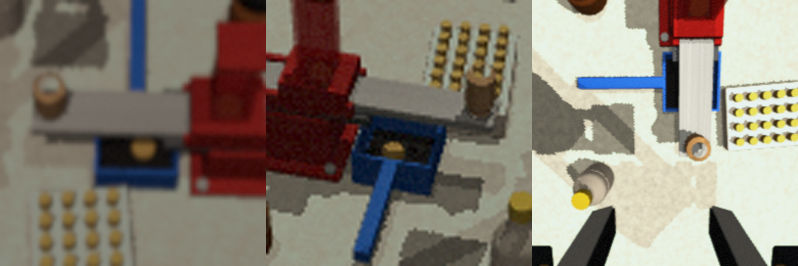

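The slide is home, the pan sits under the outlet with one spacer in it, and the bottle, jar and block are upright and in place. The larger scene-camera differences come from the arm's shadow. I hand in now.

```bash
python3 -c "
from h import *
print(robot.close_job())"
```

```text
the job is handed in; nothing more can be done
None
```

The job is handed in at about 18 s of the 62 s allowed. The small pan is under the outlet with one brass spacer in it, and the slide is fully home.

- **Pan:** I placed it with the handle towards the robot and released it. It measured within about 1–2 mm of the outlet.
- **Slide:** I gripped the knob at the fixed 30 N and pulled it out 70.0 mm. At that point extra pull raised the force but gave no more travel. I eased it back while still gripping, and let go only once it was back at its starting position and further push did not move it.
- **Spacer:** At full pull the pictures showed one spacer in the pan and the pocket empty. After the slide was home, one spacer was still in the pan.
- **Bystanders:** In the side camera the bottle, jar and block look unchanged from the start. The scene camera differed more at the bottle and block. I put that down to the arm and its shadow, since the final side and wrist pictures show both standing in place.
- **Not checked:** I did not see the two remaining spacers inside the magazine directly.

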